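# Index the vial turret to the lens and lock it with its bar

### The job

Push the finger pegs with a fingertip to turn the vial turret until the vial with the red cap stands in front of the lens and the slot on the opposite side of the disc lines up with the locking bar. Then push the bar by its red plate, without forcing it, through the slot until it is fully home and locks the turret, and take the finger away. Do not touch or lift the vials in the turret, and leave the things around it where they are.

Things in the scene. Friction and masses are not known exactly. Their poses are not given: they have to be found in the camera images.
- turret_base: Fixed base of the vial turret: dark steel plate, 8 mm thick. Origin: on the bench under the turret's axle; the plate runs from x = -110 to +165 and y = -75 to +75 mm in this frame. z up, +x points from the axle to the measuring head, and the locking bar lies on the -x side. Place and yaw vary.
- lens (a point): On the base: middle of the tip of the measuring head's lens barrel (22 mm in diameter, dark), 71 mm from the axle along the base's +x and 54 mm above the bench, looking back along -x. Behind it the white head, x = 95 to 161 mm, 74 mm wide, top 82 mm above the bench.
- guide_face (a point): On the base: middle of the outer face of the aluminium guide block that carries the locking bar, at x = -108, y = 0 mm in the base's frame; the block is 28 x 42 mm, its top with screws 34 mm above the bench.
- turret: The turret, turning without end about the base's upright axle; friction of about 0.07 N m keeps it where it is left. Origin: on the axle, 10 mm above the bench; z up. Aluminium disc 144 mm in diameter, top 23 mm above the bench. Three black vial cups on it at 0, 120 and 240 degrees from its +x, centres 45 mm from the axle; vial tops are 81 mm above the bench. Start angle varies.
- slot_1 (a point): Mouth of one of the disc's three radial slots, at the rim, 72 mm from the axle, 18 mm above the bench, at 60 degrees from the turret's +x. Slots are 13 mm wide from hub to rim, flared to 22 mm at the rim. The slot 180 degrees from a cup points at the locking bar, along the base's -x, when that cup's vial faces the lens.
- slot_2 (a point): The same for the slot at 180 degrees.
- slot_3 (a point): The same for the slot at 300 degrees.
- peg_1 (a point): Top centre of the black finger peg at the end of the spider arm at 60 degrees from the turret's +x, straight above slot_1. Pegs: 12 mm in diameter, 42 mm from the axle, 94 to 120 mm above the bench; push sideways to turn the turret either way. Arms (tops 94 mm above the bench) and the central column (100 mm) are lower.
- peg_2 (a point): The same for the finger peg at 180 degrees, above slot_2.
- peg_3 (a point): The same for the finger peg at 300 degrees, above slot_3.
- measuring_spot (a point): Point fixed to the base, 45 mm from the axle along the base's +x, 23 mm above the bench: where the centre of the underside of the vial to be measured belongs, in front of the lens.
- lock_bar (a joint): Travel of the locking bar along the base's +x in m: 0 to 0.004 at the start (drawn out), 0.026 fully home, its plate against the guide block. Friction about 1.5 N. Its tip is 78 mm from the axle at 0, outside the disc, and 52 mm when home, inside the slot. It stops against the disc unless a slot faces it; the taper centres a slot up to about 4 degrees off.
- bar_tip (a point): Tip of the locking bar, 18 mm above the bench, moving with it. Steel bar 10 mm wide and 8 mm thick, 14 to 22 mm above the bench, tapered over its last 9 mm to 4 mm wide.
- push_face (a point): On the locking bar: middle of the outer face of its upright red push plate (26 mm wide, 37 to 79 mm above the bench, 8 mm thick with its steel back); 55 mm above the bench, 142 mm from the axle at travel 0. Push it along the base's +x.
- vial_red: screw-cap glass sample vial, 27 mm in diameter, 58 mm tall, red cap, standing loose in one of the turret's three cups (which one varies). Origin: centre of its underside, z up. Not to be touched. This is the one to measure.
- vial_blue: screw-cap glass sample vial, 27 mm in diameter, 58 mm tall, blue cap, standing loose in one of the turret's three cups (which one varies). Origin: centre of its underside, z up. Not to be touched.
- vial_white: screw-cap glass sample vial, 27 mm in diameter, 58 mm tall, white cap, standing loose in one of the turret's three cups (which one varies). Origin: centre of its underside, z up. Not to be touched.
- vial_spare: Spare glass vial with a black cap, 27 mm in diameter, 58 mm tall, standing loose on the bench to the left of the base, where it must stay. Origin: centre of its underside.
- vial_spare2: Another spare glass vial with a black cap, the same size, beside it, where it must stay. Origin: centre of its underside.
- tweezers: Loose steel tweezers, 131 mm long, 7 mm high, lying to the right of the base, where it must stay. Origin: under its middle, y along its length.
- hex_keys: Loose black hex key holder, 98 x 18 mm, 24 mm high, to the left of the base, where it must stay. Origin: under its middle, x along its length.

How it is judged (in metres and radians):
On the way, in this order (a step that is already met when the one before it is completed fails the run):
1. the red-capped vial has been turned to the lens while the locking bar is still drawn out (horizontal distance between vial_red and measuring_spot below 0.01 m and value of joint lock_bar below 0.008 m), for 0.1 s.
2. the locking bar has been pushed home through the slot (horizontal distance between vial_red and measuring_spot below 0.006 m and value of joint lock_bar above 0.023 m), for 0.2 s.
At the end, for the whole second after the job is handed in: The centre of the red-capped vial is within 6 mm of the measuring spot in plan, the locking bar is at least 23 mm in of its 26 mm travel, the turret is at rest, and all three vials stand upright (within 0.2 rad) and down in their cups (all of step 2 and angular speed of turret below 0.05 rad/s and linear speed of vial_red below 0.02 m/s and angle between each of vial_red, vial_blue, vial_white's own z axis and vertical below 0.2 rad and z of each of vial_red, vial_blue, vial_white in the frame of turret below 0.02 m); the robot touches nothing.
It fails at once if a vial in the turret is lifted out or tipped (z of any of vial_red, vial_blue, vial_white in the frame of turret above 0.025 m or angle between any of vial_red, vial_blue, vial_white's own z axis and vertical above 0.35 rad).
It fails at once if the robot touches a vial in the turret (over 1 N) (contact force between any of the fingers, the arm and vial_red above 1 N or contact force between any of the fingers, the arm and vial_blue above 1 N or contact force between any of the fingers, the arm and vial_white above 1 N).
It fails at once if the locking bar is forced (over 40 N) (contact force between the fingers and lock_bar above 40 N).
It fails at once if a thing beside the turret is moved by more than 30 mm (distance of any of vial_spare, vial_spare2, tweezers, hex_keys from where it was at the start of the episode above 0.03 m).
It also fails if it takes over 42 s, if anything falls off the work surface, if the arm or the gripper's body presses on something with over 40 N, if the wrist force passes 120 N, or if a joint passes its speed limit or range.

### The arm

A 6-joint arm with a two-finger parallel gripper is mounted at the origin on a cart in front of the work surface, level with it; the furniture and walls round the work are solid. World frame = base frame: x ahead of the robot, y to its left, z up, the work surface at z = 0. Lengths are in mm, angles in rad, forces in N, time in s.
With the tool pointing down it reaches from about 350 to 975 mm from the base axis. Payload 7.1 kg.
Tool frame: the origin (TCP) lies midway between the tips of the shut fingers; the grasp point (between the pads) lies ctrl.grip_point_offset behind it (ctrl.grip_point_offset is the distance from the TCP to the grasp point, in mm); z points along the fingers, y is the line along which they close (so a half turn about z gives the same grasp; the last joint's range is limited). The gripper opens to 88 mm and grips with 3 to 60 N. Pads are 20 mm wide; open, the fingers measure 115 mm over their backs; the gripper's body (75 mm by 178 mm) begins 61 mm behind the grasp point.
Start: joints at [-1.211, 0.423, 1.63, -0, 1.089, -0.019], TCP at [231.145, -580.669, 222.675] pointing down, gripper open.
Joint ranges: [-3, 3], [-0.9, 2.11], [0.09, 2.58], [-1.31, 4.45], [0.11, 2.69], [-2.54, 2.54]. Speed limits (rad/s): [2.39, 2.39, 3.01, 3.14, 3.14, 3.14].

### API

Orientations are given as a rotation vector (axis times angle).
In Python, from workcell import ctrl, get_image, close_job, finder gives the robot as it stands.
- The arm moves only by the tool servo_tool, never from a script. Its argument "deltas" is a list of rows, each a list of 2 entries, a list of its own where there are three numbers: the shift along the tool's x, y, z in mm, then the turn, a rotation vector about the tool's x, y, z in rad. A call has 1 to 5 rows; each row is the pose to reach, as a shift and turn from the pose commanded when the call began, along the tool's axes at that moment; what a row does not reach only later rows make up. A row lasts 1/12 s, in which the tool goes at most 41.7 mm and 7.16 degrees, less where a joint would pass 70% of its speed; a pose out of reach is approached as far as the arm can. A call with a gripper value outside its range is refused whole. "grip" is the closure, from -1 (fully open) to 1 (shut), so that 0 is half open, set as the call begins (left out, the last holds). The fingers move at their own pace and stop on an object; the grip force is fixed at half the most. Time passes only in rows, so rows that repeat a pose let the fingers close. It gives the time, the measured TCP pose, the force, the opening and the grip force at its end, in the units of the state.
- ctrl.get_obs(): the state, without advancing time (a new reading comes with each control period).
- get_image(name): name is "scene" or "top" or "wrist"; returns a dict with "frame" (480x640x3 uint8, blue, green, red), "depth" (480x640 float32, mm along the optical axis (not along the pixel's ray), 0 where there is no reading), "K" (3x3 intrinsics, pixels), "dist" ([k1, k2, p1, p2, k3] as OpenCV has them; the pictures are not rectified), "pose" (4x4, takes a point from camera to world coordinates). Camera axes: x right, y down, z forward; pixel columns grow to the right and rows downward; lengths in mm; the calibration is good to about 2 mm. A picture is of the moment at which its call begins.
- close_job(): hands the job in; it is judged then, once.
Trained networks look in a picture, given as the dict that the camera call returned (one of the last four; its "shot" number tells which), for a name from the list of things; names that differ only in an ending like _2 or _b are one class to them, and where a whole thing is asked for, a point or a joint stands for the part that bears it (a point fixed in the world has none). Each returns a list of dicts, best first, with "score" (0 to 1); they miss things now and then, are a little off and sometimes report something else, mostly with a low value. They report only what shows in the picture. A call takes as long as a camera call.
- finder.search_frame(query, picture): "rect" ([centre column, centre row, width, height] as shares, 0 to 1, of the picture: columns of its width, rows of its height, round what is visible of it).
- finder.silhouettes(query, picture): "mask" (480x640 bool, what is visible of it) and "rect" ([centre column, centre row, width, height] as shares, 0 to 1, of the picture: columns of its width, rows of its height, round what is visible of it).
The state is a dict: "t": time; "qpos": joint angles; "qvel": joint speeds; "joint_torque": joint torques, N m; "ee_pos": TCP position; "orientation": TCP orientation; "ft_force": force on the tool from outside, world axes, zero at the start; "moment": the same for the moment, N m; "width": finger opening in mm; "grasp_force": force on a finger pad.
Only numpy, scipy, OpenCV 4.12 (cv2) and the standard library are available. Lean on these libraries where they do the work, as an engineer would, in place of code of your own. Each camera call takes 0.05 s, during which the arm holds its last target. There are 200 camera calls.

## Working session

There is one attempt and no reset: what is moved stays moved. The work goes in short steps, Python scripts to look and compute and a tool call to move; the robot and the scene stay as the last step left them, time stands still between calls to the robot, and variables do not carry over. Pictures are saved under pics/ and viewed, at most 10 in all, crops included, and the job is handed in when it is done.

Besides the shell and the picture viewer there is one more tool, called after ">>>" as name(argument=value, ...), one argument or row to a line, values as JSON. servo_tool: Moves the arm, as the interface text tells. Its arguments: {"type":"object","properties":{"deltas":{"type":"array","items":{"type":"array"}},"grip":{"type":"number"}},"required":["deltas"]}

```bash
mkdir -p pics; cat > h.py <<'E'
import numpy as np, cv2
from workcell import ctrl, get_image, close_job, finder
def px2w(im,uv,z=None):
    """pixels -> world; on plane z if given, else by depth"""
    uv=np.asarray(uv,float).reshape(-1,1,2)
    n=cv2.undistortPoints(uv,im["K"],im["dist"]).reshape(-1,2)
    r=np.c_[n,np.ones(len(n))]; T=im["pose"]
    if z is None:
        i=uv.reshape(-1,2).round().astype(int); d=im["depth"][i[:,1],i[:,0]]
        return (r*d[:,None])@T[:3,:3].T+T[:3,3]
    w=r@T[:3,:3].T; s=(z-T[2,3])/w[:,2]
    return w*s[:,None]+T[:3,3]
def w2px(im,P):
    T=np.linalg.inv(im["pose"]); rv=cv2.Rodrigues(T[:3,:3])[0]
    return cv2.projectPoints(np.asarray(P,float).reshape(-1,1,3),rv,T[:3,3],im["K"],im["dist"])[0].reshape(-1,2)
E
python3 - <<'E'
from h import *
print(ctrl.get_obs()["orientation"],ctrl.get_obs()["t"],ctrl.grip_point_offset)
for c in ("top","scene"):
    im=get_image(c); cv2.imwrite(f"pics/{c}0.png",im["frame"])
    print(c,im["pose"][:3,3].round(),im["pose"][:3,2].round(2))
    for q in ("turret_base","turret","lock_bar","vial_red","vial_blue","vial_white","peg_1","push_face","lens","guide_face","vial_spare","tweezers","hex_keys"):
        for d in finder.silhouettes(q,im)[:3]:
            m=d["mask"]; v,u=np.nonzero(m); v,u=v[im["depth"][v,u]>0],u[im["depth"][v,u]>0]
            if len(u)<5: continue
            P=px2w(im,np.c_[u,v]); zt=np.percentile(P[:,2],97); t=P[P[:,2]>zt-6]
            print(q,round(d["score"],2),(np.array(d["rect"])*[640,480,640,480]).round(),"med",np.median(P,0).round(),"topz",zt.round(),"topmean",t.mean(0).round(1))
E
```

```text
[-3.08401619e+00 -5.91084181e-01  3.60959236e-04] 0.0 18.700000000000003
top [ 398. -243.  952.] [ 0.17 -0.03 -0.99]
turret_base 0.73 [289. 185.  33.  48.] med [ 653. -209.   21.] topz 25.0 topmean [ 655.1 -207.6   22. ]
turret_base 0.44 [332. 246.  81.  80.] med [ 537. -285.   23.] topz 117.0 topmean [ 544.7 -283.4  118.8]
turret 0.66 [334. 243.  79.  75.] med [ 538. -285.   23.] topz 117.0 topmean [ 545.4 -283.5  118.8]
lock_bar 0.31 [357. 232.  15.  17.] med [ 557. -326.   79.] topz 83.0 topmean [ 559.9 -327.5   80. ]
vial_red 0.63 [289. 185.  31.  45.] med [ 658. -211.   21.] topz 25.0 topmean [ 657.9 -209.6   22.1]
vial_red 0.62 [313. 223.  21.  13.] med [ 572. -252.   79.] topz 82.0 topmean [ 576.  -251.4   79.8]
vial_red 0.57 [335. 234. 140. 162.] med [ 614. -309.    9.] topz 80.0 topmean [ 650.4 -342.8   78.3]
vial_blue 0.57 [356. 233.  10.  20.] med [ 556. -326.   79.] topz 83.0 topmean [ 559.6 -327.5   80. ]
vial_white 0.55 [325. 267.  18.  16.] med [ 500. -274.   79.] topz 83.0 topmean [ 502.7 -274.8   80.1]
peg_1 0.95 [333. 244.  80.  78.] med [ 538. -285.   23.] topz 116
[... 2408 characters left out ...]
0.91 [279. 313.  18.  42.] med [ 514. -136.   26.] topz 58.0 topmean [ 515.6 -140.9   56.2]
vial_spare 0.77 [252. 298.  20.  44.] med [ 577. -155.   22.] topz 57.0 topmean [ 579.  -157.1   55.8]
vial_spare 0.62 [284. 259.  20.  36.] med [ 574. -247.   56.] topz 81.0 topmean [ 574.8 -250.2   78.9]
tweezers 0.55 [355. 266.  44.  25.] med [ 503. -386.    4.] topz 7.0 topmean [ 498.5 -384.6    4. ]
tweezers 0.53 [285. 258.  14.  31.] med [ 573. -247.   66.] topz 81.0 topmean [ 574.8 -250.2   78.9]
tweezers 0.49 [308. 270. 148. 119.] med [ 605. -276.   19.] topz 79.0 topmean [ 628.6 -323.7   78.2]
hex_keys 0.85 [232. 283.  25.  36.] med [ 651. -202.   19.] topz 25.0 topmean [ 652.9 -205.7   22.5]
```

View pics/top0.png

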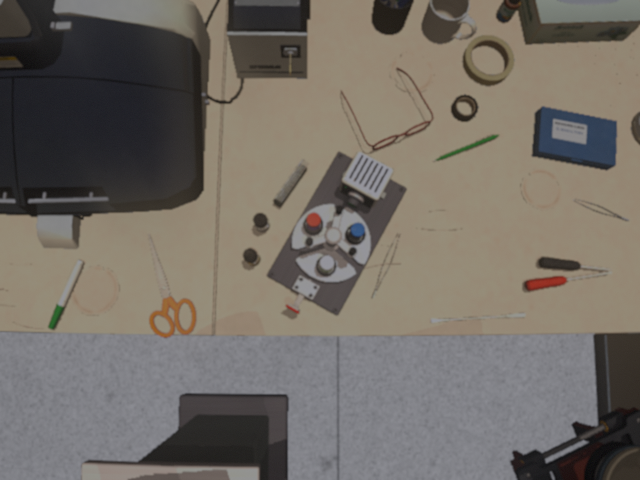

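View pics/scene0.png

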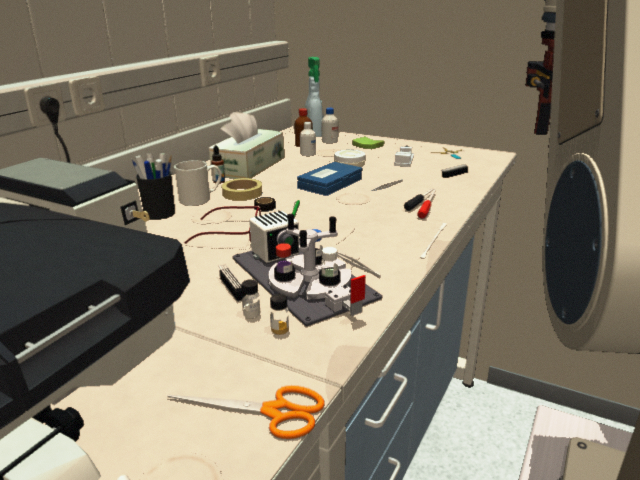

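The top picture shows the red cap at (314,223), blue at (357,232), white at (325,266) and the red plate at (291,309). The caps put the axle at about (546,-285), with the red vial at 48° and the base yaw at about -29°. The turret therefore needs about -77°, pushed on the peg opposite red.

>>> servo_tool(
  deltas=[
    [[38,-11,0],[0,0,-0.09]],
    [[76,-23,0],[0,0,-0.18]],
    [[113,-34,0],[0,0,-0.28]],
    [[151,-45,0],[0,0,-0.37]],
    [[189,-57,0],[0,0,-0.46]],
  ],
  grip=1,
)

```text
t: 1.82
ee_pos: [386.8, -456.8, 222.8]
orientation: [2.866, 1.285, 0.0]
ft_force: [0.6, 0.2, -0.3]
width: 58.0
grasp_force: 0.0
```

```bash
python3 - <<'E'
from h import *
print(ctrl.get_obs()["t"])
im=get_image("wrist"); cv2.imwrite("pics/w1.png",im["frame"]); print(im["pose"].round(2))
for z,lo,hi in(("cap",76,86),("peg",112,126)):
    v,u=np.nonzero(im["depth"]>0); P=px2w(im,np.c_[u,v]); k=(P[:,2]>lo)&(P[:,2]<hi)
    m=np.zeros((480,640),np.uint8); m[v[k],u[k]]=1
    n,l,s,c=cv2.connectedComponentsWithStats(m)
    for i in range(1,n):
        if s[i,4]>60:
            vv,uu=np.nonzero(l==i); Q=px2w(im,np.c_[uu,vv]); print(z,s[i],Q.mean(0).round(1),im["frame"][vv,uu].mean(0).round())
# fit base plate edges from the top view: points with z 6..11
im=get_image("top"); v,u=np.mgrid[150:330,240:420]; v=v.ravel();u=u.ravel()
P=px2w(im,np.c_[u,v]); k=(im["depth"][v,u]>0)&(P[:,2]>-5)&(np.max(im["frame"][v,u],1)<95)
m=np.zeros((480,640),np.uint8); m[v[k],u[k]]=255
m=cv2.morphologyEx(m,cv2.MORPH_CLOSE,np.ones((5,5))); n,l,s,c=cv2.connectedComponentsWithStats(m); i=1+np.argmax(s[1:,4]); print(s[i])
cs=cv2.findContours((l==i).astype(np.uint8),cv2.RETR_EXTERNAL,cv2.CHAIN_APPROX_NONE)[0]
W=px2w(im,max(cs,key=len).reshape(-1,2),8.)[:,:2].astype(np.float32)
print(cv2.minAreaRect(W))
E
```

```text
1.8167
[[ 7.5000e-01 -6.5000e-01 -1.6000e-01  4.3370e+02]
 [-6.7000e-01 -7.2000e-01 -1.9000e-01 -4.0523e+02]
 [ 0.0000e+00  2.5000e-01 -9.7000e-01  3.8511e+02]
 [ 0.0000e+00  0.0000e+00  0.0000e+00  1.0000e+00]]
[ 305  153  101  102 2975]
((625.6015625, -329.25689697265625), (146.0789031982422, 144.37588500976562), 61.322208404541016)
```

View pics/w1.png

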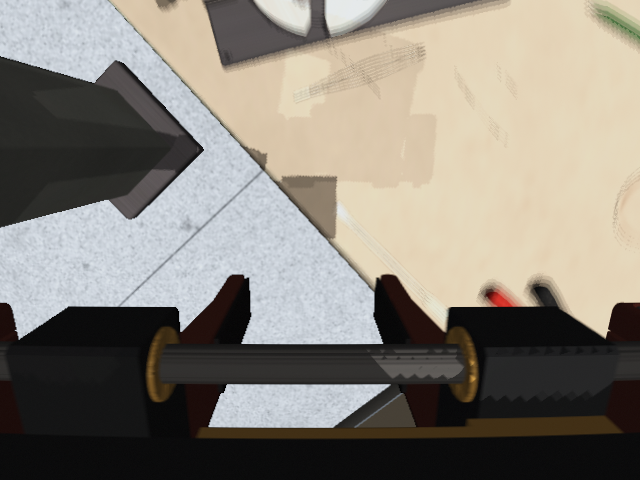

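The wrist picture shows only the near corner of the plate, at (222,65), with no obstruction. The plate edges in the top view give a yaw of -28.7°, which matches. I'll go on to the peg.

>>> servo_tool(
  deltas=[
    [[39,7,5],[0,0,0]],
    [[77,14,15],[0,0,0]],
    [[116,21,30],[0,0,0]],
    [[155,28,45],[0,0,0]],
    [[193,34,58],[0,0,0]],
  ],
)

```text
t: 2.33
ee_pos: [540.5, -336.7, 164.2]
orientation: [2.87, 1.277, -0.0]
ft_force: [0.8, -0.6, -0.6]
width: 16.7
grasp_force: 0.0
```

```bash
python3 - <<'E'
from h import *
o=ctrl.get_obs(); print(o["t"],o["ee_pos"],o["width"])
im=get_image("wrist"); cv2.imwrite("pics/w2.png",im["frame"])
E
```

```text
2.3333 [ 540.54323222 -336.73841496  164.21793185] 16.722126985636955
```

View pics/w2.png

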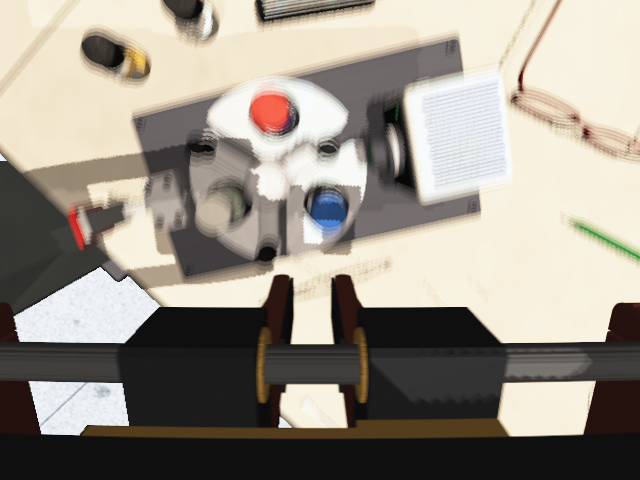

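Wrist view: red cap (272,113), blue (325,207), pegs at about (203,143), (328,147) and (266,253), plate (78,230). The finger is still shutting.

>>> servo_tool(
  deltas=[
    [[0,0,0],[0,0,0]],
    [[0,0,0],[0,0,0]],
    [[0,0,0],[0,0,0]],
  ],
)

```text
t: 2.63
ee_pos: [539.0, -338.2, 165.1]
orientation: [2.87, 1.278, -0.0]
ft_force: [0.3, -1.1, 0.6]
width: 0.3
grasp_force: 0.0
```

```bash
cat >> h.py <<'E'
def meas(im,show=True):
    """caps by colour + depth, pegs by depth"""
    v,u=np.nonzero(im["depth"]>0); P=px2w(im,np.c_[u,v]); f=im["frame"][v,u].astype(int)
    near=np.hypot(P[:,0]-546,P[:,1]+285)<85
    out={}
    for n,k in (("red",(P[:,2]>74)&(P[:,2]<88)&(f[:,2]>f[:,0]+60)&(f[:,2]>f[:,1]+60)),
                ("blue",(P[:,2]>74)&(P[:,2]<88)&(f[:,0]>f[:,2]+40)),
                ("pegs",(P[:,2]>112)&(P[:,2]<127))):
        k&=near; m=np.zeros((480,640),np.uint8); m[v[k],u[k]]=1
        N,l,s,c=cv2.connectedComponentsWithStats(m)
        for i in range(1,N):
            if s[i,4]>25:
                (x,y),r=cv2.minEnclosingCircle(px2w(im,np.argwhere(l==i)[:,::-1],80. if n!="pegs" else 120.)[:,:2].astype(np.float32))
                a=np.degrees(np.arctan2(y+284.6,x-546.1)); out.setdefault(n,[]).append((x,y,r,a))
                if show: print(n,c[i].round(),"xy",round(x,1),round(y,1),"r",round(r,1),"ang",a.round(1),"rad",round(np.hypot(y+284.6,x-546.1),1))
    return out
E
python3 - <<'E'
from h import *
o=ctrl.get_obs(); print(o["t"],o["ee_pos"],o["width"])
im=get_image("wrist"); cv2.imwrite("pics/w3.png",im["frame"]); meas(im)
v,u=np.nonzero((im["depth"]>0)&(im["frame"][:,:,2]>150)&(im["frame"][:,:,1]<60)&(im["frame"][:,:,0]<60))
P=px2w(im,np.c_[u,v]); k=np.hypot(P[:,0]-425,P[:,1]+218)<40; P=P[k]; print("plate",P.mean(0),P.min(0),P.max(0))
E
```

```text
2.6333 [ 538.99223166 -338.2390929   165.14762248] 0.333877621739265
red [269. 112.] xy 580.7 -252.7 r 12.6 ang 42.7 rad 47.1
blue [328. 217.] xy 563.9 -328.0 r 12.7 ang -67.7 rad 46.9
pegs [196. 151.] xy 538.2 -246.4 r 6.6 ang 101.7 rad 39.0
pegs [327. 152.] xy 590.5 -294.5 r 6.3 ang -12.6 rad 45.5
pegs [263. 260.] xy 522.4 -315.1 r 6.7 ang -127.8 rad 38.6
plate [ 428.2238685  -218.19967199   78.76521871] [ 421.22904386 -228.77452361   75.49952449] [ 434.6608063  -206.74936444   80.75655398]
```

>>> servo_tool(
  deltas=[
    [[4,0,20],[0,0,0]],
    [[4,0,45],[0,0,0]],
    [[4,0,58],[0,0,0]],
    [[4,0,58],[0,0,0]],
  ],
)

```text
t: 3.02
ee_pos: [539.8, -334.2, 104.3]
orientation: [-2.867, -1.275, 0.004]
ft_force: [-0.6, 0.4, 0.6]
width: 0.5
grasp_force: 0.0
```

```bash
python3 - <<'E'
from h import *
def rows(c,ths):
    for t in np.radians(ths):
        R=np.array([[np.cos(t),-np.sin(t)],[np.sin(t),np.cos(t)]]); c=np.array(c); print((c-R@c).round(1), round(t,3))
rows((42,-20),[4,8,12,16,20])
im=get_image("wrist"); meas(im)
E
```

```text
[-1.3 -3. ] 0.07
[-2.4 -6. ] 0.14
[-3.2 -9.2] 0.209
[ -3.9 -12.4] 0.279
[ -4.3 -15.6] 0.349
red [259. 108.] xy 580.6 -252.8 r 12.6 ang 42.7 rad 47.0
blue [337. 244.] xy 563.9 -328.1 r 12.6 ang -67.7 rad 47.1
pegs [155. 162.] xy 538.7 -246.2 r 7.0 ang 100.9 rad 39.1
pegs [338. 163.] xy 590.6 -294.4 r 6.3 ang -12.5 rad 45.5
pegs [300. 286.] xy 545.6 -322.1 r 5.3 ang -90.8 rad 37.5
pegs [323. 286.] xy 552.1 -328.5 r 5.3 ang -82.2 rad 44.3
pegs [252. 301.] xy 524.4 -314.3 r 5.8 ang -126.2 rad 36.7
```

>>> servo_tool(
  deltas=[
    [[0,-3,0],[0,0,0]],
    [[0,-7,0],[0,0,0]],
    [[-1.3,-10,0],[0,0,0.07]],
    [[-2.4,-13,0],[0,0,0.14]],
    [[-3.2,-16.2,0],[0,0,0.21]],
  ],
)

```text
t: 3.48
ee_pos: [528.7, -326.4, 108.3]
orientation: [2.987, 0.966, 0.003]
ft_force: [1.4, -2.4, -0.7]
width: 0.3
grasp_force: 1.0
```

```bash
python3 - <<'E'
from h import *
im=get_image("wrist"); meas(im); print(ctrl.get_obs()["moment"])
E
```

```text
red [256. 114.] xy 582.5 -254.5 r 12.6 ang 39.5 rad 47.2
blue [351. 234.] xy 561.5 -328.4 r 12.7 ang -70.6 rad 46.5
pegs [341. 154.] xy 590.0 -296.6 r 6.2 ang -15.3 rad 45.5
pegs [166. 181.] xy 540.6 -246.0 r 6.8 ang 98.1 rad 39.0
pegs [323. 283.] xy 541.9 -322.9 r 5.0 ang -96.3 rad 38.6
pegs [300. 283.] xy 536.7 -315.2 r 5.1 ang -107.1 rad 32.0
pegs [276. 301.] xy 523.6 -311.0 r 5.5 ang -130.5 rad 34.7
pegs [311. 312.] xy 529.1 -326.4 r 4.8 ang -112.2 rad 45.1
[-0.15724207 -0.14626896 -0.01364965]
```

>>> servo_tool(
  deltas=[
    [[-1.3,-3,0],[0,0,0.07]],
    [[-2.4,-6,0],[0,0,0.14]],
    [[-3.2,-9.2,0],[0,0,0.21]],
    [[-3.9,-12.4,0],[0,0,0.28]],
    [[-4.3,-15.6,0],[0,0,0.35]],
  ],
)

```text
t: 3.95
ee_pos: [515.9, -316.6, 108.3]
orientation: [3.109, 0.434, 0.002]
ft_force: [-1.2, -2.7, 0.8]
width: 0.6
grasp_force: 1.3
```

>>> servo_tool(
  deltas=[
    [[-1.3,-3,0],[0,0,0.07]],
    [[-2.4,-6,0],[0,0,0.14]],
    [[-3.2,-9.2,0],[0,0,0.21]],
    [[-3.9,-12.4,0],[0,0,0.28]],
    [[-4.3,-15.6,0],[0,0,0.35]],
  ],
)

```text
t: 4.37
ee_pos: [507.3, -302.5, 108.2]
orientation: [3.138, -0.114, 0.002]
ft_force: [-1.5, -2.2, 0.8]
width: 1.0
grasp_force: 1.2
```

```bash
python3 - <<'E'
from h import *
im=get_image("wrist"); meas(im); cv2.imwrite("pics/w4.png",im["frame"])
E
```

```text
red [264. 112.] xy 594.9 -284.8 r 12.5 ang -0.3 rad 48.8
blue [353. 237.] xy 529.3 -324.9 r 12.8 ang -112.7 rad 43.6
pegs [349. 158.] xy 571.6 -320.9 r 6.3 ang -54.9 rad 44.4
pegs [173. 175.] xy 570.0 -250.2 r 6.7 ang 55.2 rad 41.9
pegs [300. 283.] xy 519.9 -297.5 r 5.2 ang -153.8 rad 29.2
pegs [323. 283.] xy 519.4 -306.9 r 5.0 ang -140.1 rad 34.7
pegs [276. 301.] xy 513.1 -286.2 r 5.3 ang -177.2 rad 33.0
pegs [311. 311.] xy 507.5 -301.3 r 4.8 ang -156.6 rad 42.1
```

View pics/w4.png

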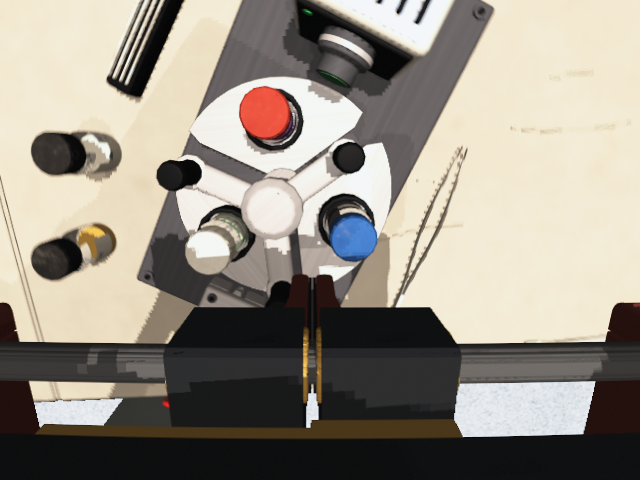

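Wrist view: red cap (265,113), lens barrel (345,50), peg (279,293) just left of the shut fingers (311,285). The red vial is now at about 0.5°, so about 29° remain.

>>> servo_tool(
  deltas=[
    [[-1.3,-3,0],[0,0,0.07]],
    [[-2.4,-6,0],[0,0,0.14]],
    [[-3.2,-9.2,0],[0,0,0.21]],
    [[-3.9,-12.4,0],[0,0,0.28]],
    [[-4.3,-15.6,0],[0,0,0.35]],
  ],
)

```text
t: 4.83
ee_pos: [504.5, -286.6, 108.0]
orientation: [3.071, -0.657, 0.003]
ft_force: [-0.4, -1.6, 1.5]
width: 0.4
grasp_force: 1.0
```

```bash
python3 - <<'E'
from h import *
im=get_image("wrist"); o=meas(im)
P=np.array([p[:2] for p in o["pegs"] if 5.8<p[2]<7.5])
print([np.degrees(np.arctan2(y+285.2,x-550)).round(1) for x,y in list(P)+[o["red"][0][:2]]])
E
```

```text
red [269. 112.] xy 591.9 -301.3 r 12.6 ang -20.1 rad 48.8
blue [354. 239.] xy 516.4 -314.2 r 13.0 ang -135.1 rad 42.0
pegs [354. 159.] xy 557.1 -326.4 r 6.3 ang -75.2 rad 43.2
pegs [176. 172.] xy 581.4 -260.0 r 6.7 ang 34.9 rad 43.0
pegs [300. 283.] xy 518.3 -285.7 r 5.1 ang -177.7 rad 27.8
pegs [323. 283.] xy 514.3 -294.1 r 5.0 ang -163.3 rad 33.2
pegs [276. 300.] xy 515.5 -272.4 r 5.5 ang 158.2 rad 33.0
pegs [311. 313.] xy 504.5 -284.6 r 4.3 ang 180.0 rad 41.6
[np.float64(-80.2), np.float64(38.7), np.float64(-21.1)]
```

>>> servo_tool(
  deltas=[
    [[-0.7,-1.5,0],[0,0,0.03]],
    [[-1.3,-3,0],[0,0,0.05]],
    [[-1.8,-4.5,0],[0,0,0.08]],
    [[-1.8,-4.5,0],[0,0,0.08]],
  ],
)

```text
t: 5.22
ee_pos: [504.5, -281.2, 107.4]
orientation: [3.044, -0.777, 0.001]
ft_force: [-0.3, -0.1, -0.5]
width: 0.4
grasp_force: 0.3
```

```bash
python3 - <<'E'
from h import *
im=get_image("wrist"); o=meas(im); cv2.imwrite("pics/w5.png",im["frame"])
P=np.array([p[:2] for p in o["pegs"] if 5.8<p[2]<7.5])
print([np.degrees(np.arctan2(y+285.2,x-550)).round(1) for x,y in list(P)+[o["red"][0][:2]]])
t=get_image("top"); meas(t)
E
```

```text
red [276. 109.] xy 589.8 -306.2 r 12.5 ang -26.3 rad 48.8
blue [356. 241.] xy 513.0 -310.5 r 12.9 ang -142.0 rad 42.0
pegs [360. 161.] xy 552.3 -326.9 r 6.3 ang -81.7 rad 42.8
pegs [181. 166.] xy 584.2 -263.8 r 6.8 ang 28.6 rad 43.4
pegs [300. 284.] xy 517.9 -281.0 r 5.3 ang 172.8 rad 28.4
pegs [323. 284.] xy 513.6 -289.4 r 5.1 ang -171.7 rad 32.8
pegs [276. 300.] xy 516.9 -268.1 r 5.5 ang 150.5 rad 33.6
[np.float64(-86.9), np.float64(32.0), np.float64(-27.8)]
```

View pics/w5.png

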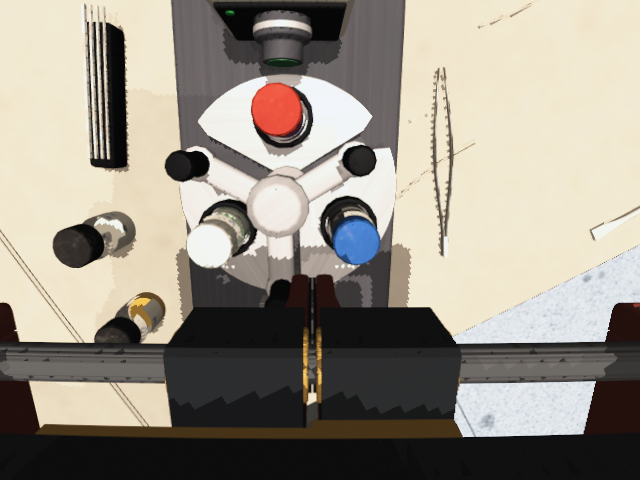

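Wrist view: red cap (277,110) is below the lens (282,40), with plate edges at u≈175 to 190 and u≈390 to 405. Next I'll get the base axis from those edges in the same picture.

```bash
python3 - <<'E'
from h import *
im=get_image("wrist"); f=im["frame"].max(2).astype(int)
L=[];R=[]
for r in list(range(5,75))+list(range(105,145)):
    g=cv2.blur(f[r:r+1].astype(np.float32),(5,1))[0]; d=np.diff(g)
    a=np.arange(150,215); L.append((a[np.argmin(d[150:215])]+.5,r))
    a=np.arange(375,425); R.append((a[np.argmax(d[375:425])]+.5,r))
ang=[];lines=[]
for S in (L,R):
    W=px2w(im,S,8.)[:,:2].astype(np.float32)
    vx,vy,x0,y0=cv2.fitLine(W,cv2.DIST_HUBER,0,.5,.01).ravel()
    if vx<0: vx,vy=-vx,-vy
    res=np.abs((W[:,0]-x0)*vy-(W[:,1]-y0)*vx); print(np.degrees(np.arctan2(vy,vx)),np.median(res),np.percentile(res,80)); lines.append((vx,vy,x0,y0))
v=np.mean([l[:2] for l in lines],0); v/=np.hypot(*v); n=np.array([-v[1],v[0]]); s=[n@np.array(l[2:]) for l in lines]
print("yaw",np.degrees(np.arctan2(v[1],v[0])),"width",s[0]-s[1],"mid",np.mean(s))
o=meas(im,False); red=np.array(o["red"][0][:2]); P=[np.array(p[:2]) for p in o["pegs"] if 5.8<p[2]<7.5]; bl=np.array(o["blue"][0][:2])
print("red off axis",n@red-np.mean(s),"pegs off",[n@p-np.mean(s) for p in P],"peg line angle (want 90):",np.degrees(np.arctan2(*(P[1]-P[0])[::-1]))-np.degrees(np.arctan2(v[1],v[0])),
 "axle off (top0)",n@np.array([550,-285.2])-np.mean(s))
E
```

```text
-29.054855 0.17114067 0.31316015
-29.17454 0.17950583 0.30047584
yaw -29.114697 width 150.01819 mid 17.995972
red off axis 1.4633310841909406 pegs off [np.float64(-34.893530215500505), np.float64(35.94644251134741)] peg line angle (want 90): 91.89637860072708 axle off (top0) 0.4475221991539087
```

>>> servo_tool(
  deltas=[
    [[0,-0.6,0],[0,0,0]],
    [[0,-1.3,0],[0,0,0]],
    [[0,-1.3,0],[0,0,0]],
  ],
)

```text
t: 5.62
ee_pos: [504.6, -280.0, 106.8]
orientation: [3.044, -0.778, -0.0]
ft_force: [-0.5, -1.5, 1.7]
width: 0.6
grasp_force: 0.8
```

```bash
python3 - <<'E'
from h import *
im=get_image("wrist")
o=meas(im,False); P=[np.array(p[:2]) for p in o["pegs"] if 5.8<p[2]<7.5]
print(P,np.degrees(np.arctan2(*(P[1]-P[0])[::-1]))+29.11,o["red"])
E
```

```text
[array([ 585.36572266, -264.84796143]), array([ 551.16931152, -326.94641113])] -89.73072381685368 [(589.1922607421875, -307.3162536621094, 12.506976127624512, np.float64(-27.79613164471793))]
```

Only 0.3° off, so step 1 is met. Next I back away, rise, and go round to the plate.

>>> servo_tool(
  deltas=[
    [[0,7,0],[0,0,0]],
    [[0,15,0],[0,0,0]],
    [[0,15,-15],[0,0,0]],
    [[0,15,-40],[0,0,0]],
    [[-20,12,-40],[0,0,0]],
  ],
)

```text
t: 6.08
ee_pos: [485.5, -284.6, 150.6]
orientation: [3.041, -0.78, 0.014]
ft_force: [1.2, 0.3, 0.9]
width: 0.3
grasp_force: 0.0
```

>>> servo_tool(
  deltas=[
    [[-38,-10,0],[0,0,0]],
    [[-76,-20,0],[0,0,0]],
    [[-113,-30,0],[0,0,0]],
    [[-113,-30,0],[0,0,0]],
  ],
)

```text
t: 6.42
ee_pos: [389.5, -195.9, 145.4]
orientation: [-3.041, 0.778, 0.013]
ft_force: [-0.5, -0.3, -1.0]
width: 0.4
grasp_force: 0.0
```

```bash
python3 - <<'E'
from h import *
o=ctrl.get_obs(); print(o["t"],o["ee_pos"],o["orientation"])
im=get_image("wrist"); r=meas(im,False); P=[np.array(p[:2]) for p in r["pegs"] if 5.8<p[2]<7.5]; print(P,r["red"])
t=get_image("top"); cv2.imwrite("pics/w6.png",im["frame"])
v=np.array([np.cos(np.radians(-29.1)),np.sin(np.radians(-29.1))]); n=np.array([-v[1],v[0]]); A=np.array([550,-285.2])
print("tcp",(o["ee_pos"][:2]-A)@v,(o["ee_pos"][:2]-A)@n)
for im in(im,t):
    f=im["frame"].astype(int); v_,u_=np.nonzero((im["depth"]>0)&(f[:,:,2]>f[:,:,1]+50)&(f[:,:,2]>f[:,:,0]+50)); Q=px2w(im,np.c_[u_,v_]); k=(np.hypot(Q[:,0]-425,Q[:,1]+218)<45)&(Q[:,2]>30); Q=Q[k]
    if len(Q): d=(Q[:,:2]-A)@v; s=(Q[:,:2]-A)@n; print(len(Q),"along",d.min(),np.median(d),d.max(),"lat",s.min(),s.max(),"z",Q[:,2].min(),Q[:,2].max())
E
```

```text
6.4167 [ 389.48346872 -195.86885547  145.42976497] [-3.04116862  0.77789189  0.01326305]Traceback (most recent call last):
  File "<stdin>", line 3, in <module>
KeyError: 'pegs'
```

```bash
python3 - <<'E'
from h import *
o=ctrl.get_obs(); print(o["t"],o["ee_pos"])
im=get_image("wrist"); meas(im)
t=get_image("top"); cv2.imwrite("pics/w6.png",im["frame"])
v=np.array([np.cos(np.radians(-29.1)),np.sin(np.radians(-29.1))]); n=np.array([-v[1],v[0]]); A=np.array([550,-285.2])
print("tcp",(o["ee_pos"][:2]-A)@v,(o["ee_pos"][:2]-A)@n)
for im in(im,t):
    f=im["frame"].astype(int); v_,u_=np.nonzero((im["depth"]>0)&(f[:,:,2]>f[:,:,1]+50)&(f[:,:,2]>f[:,:,0]+50)); Q=px2w(im,np.c_[u_,v_]); k=(np.hypot(Q[:,0]-425,Q[:,1]+218)<45)&(Q[:,2]>30); Q=Q[k]
    if len(Q): d=(Q[:,:2]-A)@v; s=(Q[:,:2]-A)@n; print(len(Q),"along",d.min(),np.median(d),d.max(),"lat",s.min(),s.max(),"z",Q[:,2].min(),Q[:,2].max())
E
```

```text
6.4667 [ 393.2599897  -198.31979902  146.38109405]
blue [389.   3.] xy 503.9 -304.7 r 8.3 ang -154.6 rad 46.7
pegs [318.   5.] xy 510.3 -263.6 r 5.9 ang 149.6 rad 41.6
tcp -179.2079828330158 -0.3147061883810007
328 along -151.81672314315824 -138.81849406209017 -136.79623348688781 lat -13.3262072100578 12.156185994862566 z 49.256310761920474 248.35977658090425
```

View pics/w6.png

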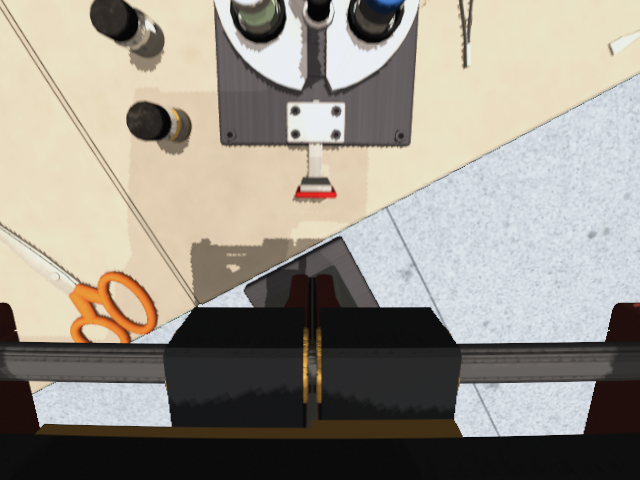

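Wrist view: the slot (314,75) is in line with the guide block (315,122) and red plate (315,192), and the finger is centred behind it. I'll descend to push height.

>>> servo_tool(
  deltas=[
    [[0,0,35],[0,0,0]],
    [[0,0,70],[0,0,0]],
    [[0,0,92],[0,0,0]],
    [[6,0,92],[0,0,0]],
    [[12,0,92],[0,0,0]],
  ],
)

```text
t: 6.98
ee_pos: [407.9, -206.9, 54.1]
orientation: [-3.043, 0.78, 0.003]
ft_force: [1.6, 0.3, 0.1]
width: 0.9
grasp_force: 0.0
```

>>> servo_tool(
  deltas=[
    [[3,0,0],[0,0,0]],
    [[6,0,0],[0,0,0]],
    [[9,0,0],[0,0,0]],
    [[12,0,0],[0,0,0]],
    [[14,0,0],[0,0,0]],
  ],
)

```text
t: 7.4
ee_pos: [420.1, -213.1, 55.6]
orientation: [3.043, -0.779, 0.002]
ft_force: [-2.5, 1.2, 1.6]
width: 0.4
grasp_force: 0.8
```

>>> servo_tool(
  deltas=[
    [[2,0,0],[0,0,0]],
    [[4,0,0],[0,0,0]],
    [[6,0,0],[0,0,0]],
    [[8,0,0],[0,0,0]],
    [[10,0,0],[0,0,0]],
  ],
)

```text
t: 7.82
ee_pos: [428.4, -217.6, 54.8]
orientation: [-3.043, 0.779, 0.0]
ft_force: [-1.7, 0.1, 0.7]
width: 0.5
grasp_force: 0.8
```

>>> servo_tool(
  deltas=[
    [[1.5,0,0],[0,0,0]],
    [[3,0,0],[0,0,0]],
    [[4.5,0,0],[0,0,0]],
    [[6,0,0],[0,0,0]],
    [[6,0,0],[0,0,0]],
  ],
)

```text
t: 8.23
ee_pos: [433.9, -220.7, 54.7]
orientation: [3.043, -0.779, 0.001]
ft_force: [-0.6, -0.8, -0.0]
width: 0.4
grasp_force: 0.1
```

>>> servo_tool(
  deltas=[
    [[1,0,0],[0,0,0]],
    [[2,0,0],[0,0,0]],
    [[3,0,0],[0,0,0]],
    [[4,0,0],[0,0,0]],
    [[4.5,0,0],[0,0,0]],
  ],
)

```text
t: 8.65
ee_pos: [437.6, -222.7, 54.8]
orientation: [3.043, -0.779, -0.0]
ft_force: [-1.5, 1.2, 0.4]
width: 0.8
grasp_force: 1.0
```

>>> servo_tool(
  deltas=[
    [[0.5,0,0],[0,0,0]],
    [[1,0,0],[0,0,0]],
    [[1.5,0,0],[0,0,0]],
    [[2,0,0],[0,0,0]],
  ],
)

```text
t: 8.98
ee_pos: [437.6, -222.7, 54.6]
orientation: [-3.043, 0.779, 0.006]
ft_force: [-8.3, 4.0, 6.7]
width: 0.9
grasp_force: 4.2
```

```bash
python3 - <<'E'
from h import *
im=get_image("wrist"); meas(im)
f=im["frame"]; s=get_image("scene"); 
a=cv2.resize(f[60:310,180:460],None,fx=1.6,fy=1.6); b=cv2.resize(s["frame"][230:330,290:380],(350,400),interpolation=cv2.INTER_CUBIC)
cv2.imwrite("pics/w7.png",np.hstack([a,b]))
E
```

```text
blue [436.  35.] xy 511.4 -308.6 r 12.6 ang -145.3 rad 42.3
pegs [323.  76.] xy 512.5 -264.9 r 6.2 ang 149.6 rad 39.0
```

View pics/w7.png

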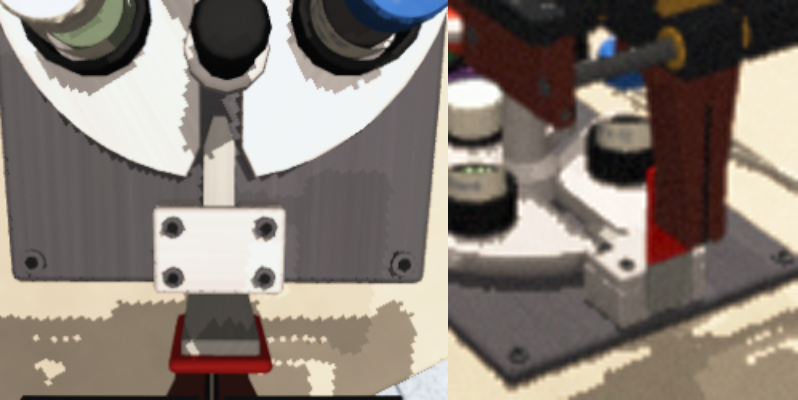

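The left crop shows the bar inside the slot with its plate near the block. The right crop shows the plate about against the guide block. I'll measure the remaining gap in the same picture.

```bash
python3 - <<'E'
from h import *
im=get_image("wrist"); o=ctrl.get_obs(); print(o["ft_force"],o["ee_pos"])
v=np.array([np.cos(np.radians(-29.1)),np.sin(np.radians(-29.1))]); A=np.array([550,-285.2])
f=im["frame"].astype(int); V,U=np.nonzero((im["depth"]>0)&(f[:,:,2]>f[:,:,1]+50)&(f[:,:,2]>f[:,:,0]+50)); k=(U>280)&(U<355)&(V>240)&(V<300); U,V=U[k],V[k]
Q=px2w(im,np.c_[U,V]); print("red rows",V.min(),V.max(),"z",np.percentile(Q[:,2],[5,50,95]))
c=V[abs(U-316)<4]; print("centre col red rows",c.min(),c.max(), [((px2w(im,[(316,r)],79.)[0,:2]-A)@v).round(1) for r in (c.min()-.5,c.max()+.5)])
print("red top along",np.percentile((Q[Q[:,2]>74][:,:2]-A)@v,[5,50,95]))
# centre column profile: depth heights and colours
for r in range(120,300,4):
    P=px2w(im,[(316,r)])[0]; print(r,((P[:2]-A)@v).round(1),P[2].round(1),im["frame"][r,316],end=" | ")
E
```

```text
[-6.76069418  3.01933005  4.78433617] [ 437.60898882 -222.71437833   54.61169664]
red rows 257 293 z [50.3949632  78.3467338  79.72494262]
centre col red rows 283 293 [np.float64(-111.0), np.float64(-115.6)]
red top along [-115.47631533 -113.11685567 -111.74477573]
120 -45.9 13.8 [50 49 52] | 124 -47.8 13.3 [52 51 55] | 128 -49.9 14.3 [49 49 52] | 132 -52.2 22.9 [71 75 78] | 136 -54.2 22.6 [115 123 129] | 140 -56.1 22.3 [115 123 129] | 144 -58.0 22.0 [114 122 129] | 148 -60.0 23.0 [113 123 129] | 152 -62.0 21.4 [162 174 182] | 156 -64.0 22.2 [212 225 231] | 160 -65.9 23.4 [211 224 231] | 164 -68.0 22.1 [211 224 231] | 168 -70.0 21.8 [209 223 230] | 172 -72.1 21.7 [209 223 230] | 176 -74.2 21.0 [209 222 229] | 180 -76.0 23.1 [208 221 228] | 184 -78.3 21.2 [206 220 228] | 188 -79.9 25.6 [162 176 184] | 192 -81.2 31.5 [223 230 238] | 196 -83.1 31.8 [236 241 242] | 200 -85.1 31.9 [232 238 242] | 204 -87.2 31.7 [235 241 242] | 208 -89.3 30.6 [234 239 242] | 212 -91.1 32.0 [234 240 242] | 216 -93.0 33.2 [231 237 242] | 220 -95.3 31.8 [234 240 242] | 224 -97.1 32.6 [231 238 242] | 228 -99.7 30.3 [231 237 242] | 232 -101.8 30.3 [230 237 242] | 236 -103.7 31.2 [223 230 239] | 240 -105.9 30.8 [224 231 240] | 244 -107.9 31.4 [62 66 70] | 248 -107.9 39.1 [66 71 75] | 252 -107.7 46.9 [66 71 75] | 256 -107.7 53.5 [66 71 76] | 260 -107.5 60.3 [65 70 75] | 264 -108.4 63.4 [52 56 60] | 268 -107.7 70.9 [52 56 59] | 272 -107.5 76.6 [76 82 86] | 276 -109.6 75.4 [108 116 122] | 280 -111.1 75.9 [106 114 121] | 284 -112.3 77.2 [11 13 85] | 288 -113.7 78.0 [ 23  25 149] | 292 -114.8 79.5 [ 16  18 124] | 296 -117.2 77.8 [13 14 29] |
```

Measured bar tip at -52 mm, plate back at -108 mm and face at -116 mm, so the bar is fully home. Now the finger backs away and rises.

>>> servo_tool(
  deltas=[
    [[-8,0,0],[0,0,0]],
    [[-25,0,0],[0,0,0]],
    [[-45,0,0],[0,0,0]],
    [[-45,0,-40],[0,0,0]],
    [[-45,0,-80],[0,0,0]],
  ],
)

```text
t: 9.55
ee_pos: [397.3, -200.6, 133.8]
orientation: [-3.042, 0.779, 0.009]
ft_force: [1.0, -1.5, 0.2]
width: 0.2
grasp_force: 0.0
```

>>> servo_tool(
  deltas=[
    [[0,0,-20],[0,0,0]],
    [[0,0,-20],[0,0,0]],
    [[0,0,-20],[0,0,0]],
    [[0,0,-20],[0,0,0]],
  ],
)

```text
t: 9.88
ee_pos: [399.5, -201.8, 154.1]
orientation: [-3.043, 0.779, 0.0]
ft_force: [-0.4, -0.1, -1.2]
width: 0.7
grasp_force: 0.0
```

```bash
python3 - <<'E'
from h import *
im=get_image("wrist"); o=ctrl.get_obs(); print(o["t"],o["ft_force"],o["ee_pos"]); A=np.array([550,-285.2]); v=np.array([np.cos(np.radians(-29.1)),np.sin(np.radians(-29.1))])
f=im["frame"].astype(int); V,U=np.nonzero((im["depth"]>0)&(f[:,:,2]>f[:,:,1]+50)&(f[:,:,2]>f[:,:,0]+50)); Q=px2w(im,np.c_[U,V]); d=(Q[:,:2]-A)@v
k=(Q[:,2]>70)&(Q[:,2]<85)&(d>-150)&(d<-100); print("plate along",np.percentile(d[k],[5,50,95]))
meas(im); t=get_image("top"); meas(t)
E
```

```text
9.9333 [-0.53729614  0.12458309  0.70889761] [ 399.11489986 -201.60232567  153.64497678]
plate along [-115.64194742 -113.82212333 -112.50849989]
blue [385.  11.] xy 510.4 -308.1 r 12.4 ang -146.6 rad 42.7
pegs [318.  19.] xy 511.9 -264.8 r 6.7 ang 149.9 rad 39.5
red [345. 215.] xy 586.1 -306.8 r 12.0 ang -29.1 rad 45.7
blue [346. 259.] xy 508.4 -308.7 r 11.7 ang -147.4 rad 44.8
pegs [320. 212.] xy 581.6 -262.9 r 6.3 ang 31.5 rad 41.6
pegs [359. 233.] xy 546.8 -326.4 r 6.2 ang -89.0 rad 41.8
pegs [321. 256.] xy 509.3 -264.0 r 6.2 ang 150.7 rad 42.2
```

The bar stays home, the red vial is at -29.1° on the lens axis, and the arm is clear.

```bash
python3 -c "
from workcell import close_job
print(close_job())"
```

```text
the job is handed in; nothing more can be done
None
```

The red-capped vial is in front of the lens, the locking bar is fully home, the finger is clear, and the job was handed in at about 10 s of the 42 s limit; the judge gave no verdict.

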